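Couple the pressure gauge to the bench air outlet

ROBOT

A 6-joint arm with a two-finger parallel gripper is mounted at the origin on the work surface. World frame = base frame: x ahead of the robot, y to its left, z up, the work surface at z = 0. Lengths are in m, angles in rad, forces in N, time in s.
With the tool pointing down it reaches from about 0.35 to 0.775 m from the base axis. Payload 7.3 kg.
Tool frame: the origin (TCP) lies between the finger pads; the fingertips stand 8 mm ahead of it and the grasp point (between the pads) lies 11 mm behind it (robot.nose_length is the distance from the TCP to the fingertips, in m); z points along the fingers, y is the line along which they close (so a half turn about z gives the same grasp; the last joint's range is limited). The gripper opens to 92 mm and grips with 3 to 60 N. Pads are 19 mm wide; open, the fingers measure 130 mm over their backs; the gripper's body (75 mm by 190 mm) begins 47 mm behind the grasp point.
Start: joints at [1.024, 0.342, 1.524, -0, 1.275, -0.146], TCP at [0.205, 0.483, 0.235] pointing down, gripper open.
Joint ranges: [-2.53, 2.53], [-0.77, 2.02], [0.04, 2.7], [-1, 4.14], [0.28, 2.66], [-3.11, 3.11]. Speed limits (rad/s): [2.57, 2.57, 3.14, 3.14, 3.14, 3.14].

INTERFACE

Orientations are given as [roll, pitch, yaw] about the fixed x, y, z axes, in that order (R = Rz(yaw) Ry(pitch) Rx(roll)).
In Python, from cell import robot gives the robot as it stands. The module is installed in compiled form; this text tells all that it offers.
- The arm moves only by the shell command python3 -m jog 'ROWS' [FORCE]. ROWS is JSON, a list that holds one entry, the list of rows, each a list of 5 numbers: the gripper's target within -1 to 1 (fully open at 1, half-way at 0, shut at -1), then the shift along the tool's x, y, z in m, then the turn about the tool's z in rad. A call has 1 to 5 rows; each row is the pose to reach, as a shift and turn from the pose commanded when the call began, along the tool's axes at that moment; what a row does not reach only later rows make up. A row lasts 1/12 s, in which the tool goes at most 41.7 mm and 7.16 degrees, less where a joint would pass 70% of its speed; a pose out of reach is approached as far as the arm can. A call with a gripper value outside its range is refused whole. The fingers move at their own pace and stop on an object; FORCE is the grip in N (left out, the last holds). Time passes only in rows, so rows that repeat a pose let the fingers close. It gives the time, the measured TCP pose, the force, the opening and the grip force at its end, in the units of the state.
- robot.observe(): the state, without advancing time (a new reading comes with each control period).
- robot.read_camera(name): name is "side" or "top" or "wrist"; returns the picture (480x640x3 uint8, red, green, blue); there is no depth.
- robot.camera_model(name): a dict with "camera_matrix" (3x3 intrinsics, pixels), "dist_coeffs" ([k1, k2, p1, p2, k3] as OpenCV has them; the pictures are not rectified), "position" and "attitude" of the camera in the world; the wrist camera has in their place "mount" (4x4, takes a point from camera to tool coordinates, whose origin is the TCP and whose axes are the flange's). Camera axes: x right, y down, z forward; pixel columns grow to the right and rows downward; lengths in m; the calibration is good to about 2 mm. A picture is of the moment at which its call begins: read the wrist's pose just before it. camera_model takes no time and is no camera call.
- robot.hand_in(): hands the job in; it is judged then, once.
The state is a dict: "time": time; "qpos": joint angles; "qvel": joint speeds; "joint_efforts": joint torques, N m; "tool_pos": TCP position; "tool_rot": TCP orientation; "contact_force": force on the tool from outside, world axes, zero at the start; "torque": the same for the moment, N m; "opening": finger opening in m; "grip_force": force on a finger pad.
Only numpy, scipy, OpenCV 4.12 (cv2) and the standard library are available. Lean on these libraries where they do the work, as an engineer would, in place of code of your own. Each camera call takes 0.05 s, during which the arm holds its last target. There are 200 camera calls.

TASK

Before the pots are sprayed, put the plug-in pressure gauge on the bench air outlet: pull the coupler's sleeve back (down) until it catches and stays back when you let go, then take the gauge out of the wooden stand and push its plug gently straight down into the coupler until the sleeve springs forward (up) by itself and locks it. Leave the gauge standing upright and locked, let go of it, do not ram it, and do not disturb the two painted pots or the paint bottle.

Things in the scene. Friction and masses are not known exactly. Their poses are not given: they have to be found in the camera images.
- outlet: Bench air outlet fixed to the table: round black flange 84 mm across, steel pipe with brass tee (a blue and black regulator sticks out 76 mm along its +y, 20 to 60 mm up), and on top the upright quick coupler. Origin on the table on the coupler's axis; z up. The coupler's taper thread lets its true height differ by up to 5 mm either way from the nominal points below: feel for it.
- mouth_nominal (a point): Nominal centre of the coupler's mouth, 135 mm above the table; the true mouth is 130 to 140 mm up and this point does not show it. Flat brass rim 26 mm across, bore 14.6 mm wide with a 45 degree lead-in 2 mm deep (18.6 mm at the top). Below the sleeve: barrel 22 mm across, then a hexagon 31 mm across, 47 to 61 mm below the mouth.
- lock_nominal (a point): Nominal level of the three locking balls on the axis, 9 mm below the mouth. Sleeve forward: they stop a plug about 6 mm in. Sleeve caught back: the plug meets a sprung valve 5 mm in and pushes it down (3 rising to 7 N), then from about 20.5 mm in a catch (some 6 N more) that trips before the plug's shoulder is on the mouth: the balls drop into its groove, the sleeve springs forward: locked.
- sleeve (a joint): Travel of the coupler's sleeve in m: 0 = forward (up; at the start, and when locked), grows as it is pulled back (down). Its spring pulls with 10 N (forward) to 13 N. Pulled fully back against its stop at about 0.0063 on the empty coupler it catches: let go, it rests at about 0.006 and stays there until a fully home plug trips the catch.
- sleeve_nominal (a point): Nominal point on the axis at the middle of the sleeve's knurled grip when forward, 15 mm below the mouth. Sleeve: steel tube 32 mm in diameter; its upper end 1.5 mm below the mouth; at its lower end a flange 38 mm across, from 29 to 34 mm below the mouth. It can be taken by a grip on the knurl or pushed down on its rim or flange.
- gauge: Pressure gauge with bottom plug, 0.18 kg, 91 mm tall, upright in the stand's middle hole. Origin at the plug's lower end on its axis; z up; white dial faces +x. From the bottom: steel plug 13 mm in diameter, 23 mm long (tip tapered to 11.6 mm over 2.5 mm; locking groove 10.5 to 17.5 mm up). Fully home, its origin is 22 to 23 mm below the true mouth. Over 40 N against the coupler damages it.
- gauge_shoulder (a point): Underside of the gauge's brass shoulder (24 mm across, 4 mm thick), 23 mm above the plug's lower end; it rests on the stand's top now, and comes to the coupler's mouth when fully home. Above it a brass hexagon 20 mm across up to 41 mm above the plug's lower end, then the case.
- gauge_case (a point): Centre of the gauge's round black case (50 mm in diameter, 26 mm thick along the gauge's x), 66 mm above the plug's lower end: a good place to grip it, across its thickness.
- stand: Wooden stand fixed to the table, 60 (x) by 150 (y) by 40 mm high, with three drilled holes 16 mm wide and 28 mm deep in a row along y; the gauge's plug stands loosely in the middle one with its shoulder on the stand's top. A spare brass plug and a red cap sit in the outer holes, 52 mm to either side, at most 12 mm above the stand. Origin under its centre.
- pot_gold: Small upturned clay pot painted gold, bystander: 46 mm across at its foot and 46 mm tall; origin under its centre.
- pot_silver: Small upturned clay pot painted silver, bystander: 46 mm across at its foot and 46 mm tall; origin under its centre.
- paint_bottle: Grey paint bottle, bystander: 64 mm in diameter, 160 mm tall; origin under its centre.
Mind the look-alikes: they are no part of the job. There is more than one size of the gauge; the job needs the smallest.

How it is judged:
By the outcome, as a careful person would: the job done as asked, in the order asked, and still so for the second after the job is handed in, with the robot touching nothing.
It also fails if it takes over 72 s, if anything falls off the work surface, if the arm or the gripper's body presses on something with over 40 N, if the wrist force passes 120 N, or if a joint passes its speed limit or range.

## Working session

There is one attempt and no reset: what is moved stays moved. The work goes in short steps, Python scripts to look and compute and a shell command to move; the robot and the scene stay as the last step left them, time stands still between calls to the robot, and variables do not carry over. Pictures are saved under pics/ and viewed, at most 10 in all, crops included, and the job is handed in when it is done.

```bash
mkdir -p pics; cat > h.py <<'E'
import numpy as np, cv2
from cell import robot
from scipy.spatial.transform import Rotation as R
def snap(n,f):
    s=robot.observe(); im=robot.read_camera(n); cv2.imwrite(f,im[:,:,::-1]); return s,im
E
python3 - <<'E'
from h import *
for n in("top","side"):
    snap(n,f"pics/{n}0.png"); print(robot.camera_model(n))
print(robot.camera_model("wrist")); print(robot.observe())
E
```

```text
{'camera_matrix': array([[543.25276957,   0.        , 331.39345876],
       [  0.        , 543.25276957, 239.67517173],
       [  0.        ,   0.        ,   1.        ]]), 'dist_coeffs': array([-0.05307186,  0.        ,  0.        ,  0.        ,  0.        ]), 'position': array([0.37093902, 0.09068579, 1.17789853]), 'attitude': array([-2.96492827, -0.0210544 , -1.54580006])}
{'camera_matrix': array([[595.75296546,   0.        , 326.90405564],
       [  0.        , 595.75296546, 249.10533738],
       [  0.        ,   0.        ,   1.        ]]), 'dist_coeffs': array([0.03542, 0.     , 0.     , 0.     , 0.     ]), 'position': array([0.46216411, 0.91392789, 0.56732971]), 'attitude': array([-2.09103609, -0.02479189, -3.00072856])}
{'camera_matrix': array([[393.68097549,   0.        , 318.75561147],
       [  0.        , 393.68097549, 242.64969843],
       [  0.        ,   0.        ,   1.        ]]), 'dist_coeffs': array([-0.08978615,  0.        ,  0.        ,  0.        ,  0.        ]), 'mount': array([[ 4.16861041e-04, -9.68978186e-01, -2.47145910e-01,
         6.43625950e-02],
      
[... 230 characters left out ...]
  1.00000000e+00]])}
{'time': 0.1, 'qpos': array([ 1.02400128e+00,  3.42653228e-01,  1.52490376e+00, -4.63462922e-05,
        1.27542147e+00, -1.45990478e-01]), 'qvel': array([-0.00056513, -0.00087898, -0.00187395, -0.00038691, -0.00213706,
       -0.00140305]), 'joint_efforts': array([ 1.55096455e-03, -4.32004952e+01, -2.44695264e+01,  7.18668918e-02,
        5.25933481e-02, -1.52451321e-05]), 'tool_pos': array([0.20463583, 0.48309287, 0.23412056]), 'tool_rot': array([-3.14021514e+00, -1.57747899e-04,  2.74080150e+00]), 'contact_force': array([ 0.00518519, -0.35041647, -0.3115741 ]), 'torque': array([-0.0170002 , -0.02825498, -0.01251381]), 'grip_force': 0.0, 'opening': 0.09168360282617123}
```

View pics/top0.png

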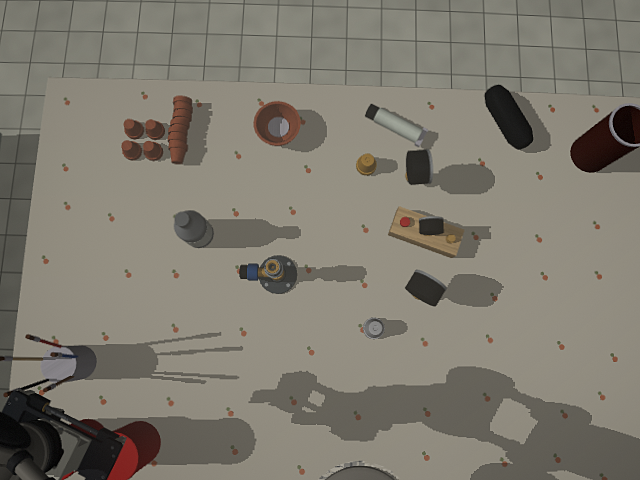

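View pics/side0.png

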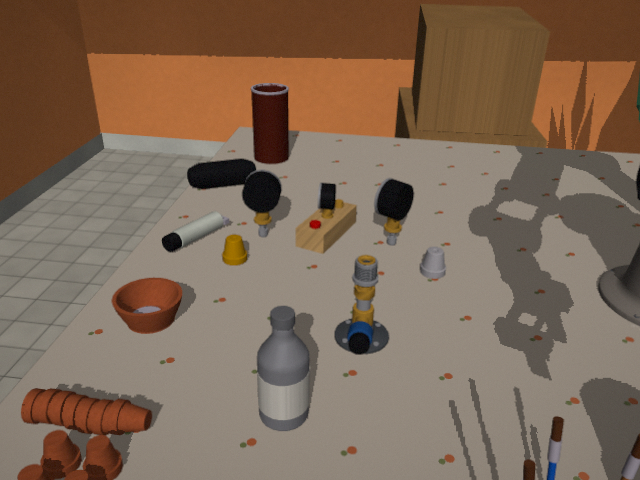

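Candidates for the gauge: big ones at top (418,167) and (426,288); the small one is in the stand's middle hole at top (431,226), side (328,196). I choose the one in the stand and check it close up. The coupler's mouth is near top (273,267) and side (367,260).

```bash
python3 - <<'E'
from h import *
t=cv2.imread("pics/top0.png"); s=cv2.imread("pics/side0.png")
def c(i,u,v,w=40,h=30): return cv2.resize(i[v-h:v+h,u-w:u+w],(400,300),interpolation=cv2.INTER_CUBIC)
cv2.imwrite("pics/m.png",np.vstack([np.hstack([c(t,275,268),c(t,430,230)]),np.hstack([c(s,365,275,60,45),c(s,328,215,60,45)])]))
E
```

```text
(no output)
```

View pics/m.png

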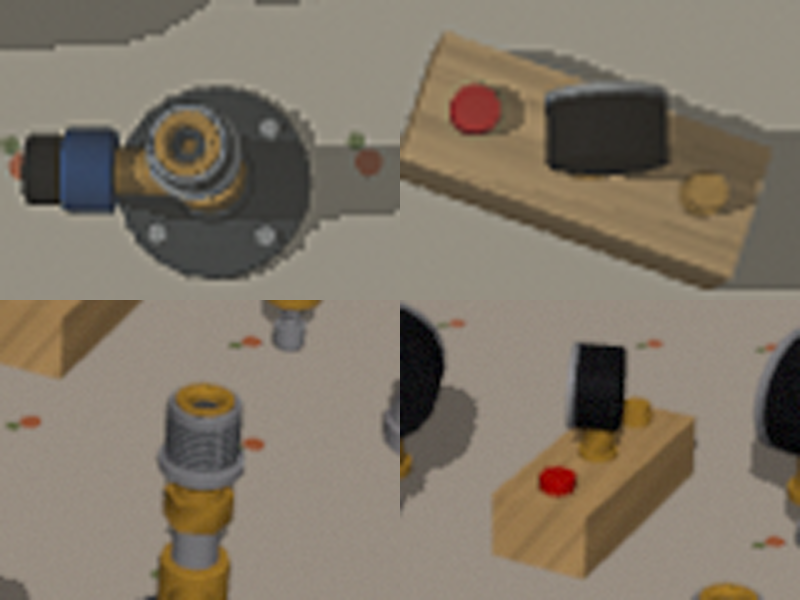

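The crops confirm the small gauge in the stand's middle hole, with its white rim at the top (+x) and a yaw near 0. The mouth centre is at top (272.4,267) and side (367.4,260). The case is at top (431.4,226) and side (327.4,196.4).

```bash
cat >> h.py <<'E'
def ray(n,u,v,s=None):
    m=robot.camera_model(n); p=cv2.undistortPoints(np.array([[[u,v]]],float),m["camera_matrix"],m["dist_coeffs"])[0,0]
    d=np.array([*p,1.])
    if n=="wrist":
        T=np.eye(4);T[:3,:3]=R.from_euler("xyz",s["tool_rot"]).as_matrix();T[:3,3]=s["tool_pos"];T=T@m["mount"];o,d=T[:3,3],T[:3,:3]@d
    else: o,d=m["position"],R.from_euler("xyz",m["attitude"]).as_matrix()@d
    return o,d/np.linalg.norm(d)
def tri(*rs):
    A=sum(np.eye(3)-np.outer(d,d) for o,d in rs); b=sum((np.eye(3)-np.outer(d,d))@o for o,d in rs)
    p=np.linalg.solve(A,b); return p,[np.linalg.norm(np.cross(p-o,d))*1e3 for o,d in rs]
def atz(r,z): o,d=r; return o+d*(z-o[2])/d[2]
def goto(s,p,yaw,tool=None):
    "tool-frame shift for TCP to p with tool pointing down at yaw"
    Rm=R.from_euler("xyz",s["tool_rot"]).as_matrix(); print("shift",Rm.T@(np.array(p)-s["tool_pos"]),"turn",-(yaw-s["tool_rot"][2]))
E
python3 - <<'E'
from h import *
print(tri(ray("top",272.4,267),ray("side",367.4,260)), atz(ray("top",272.4,267),.135))
print(tri(ray("top",431.4,225),ray("side",327.4,196.4)), atz(ray("top",431.4,227),.1))
for u,v in((168,230),(395,224),(374,328),(366,164)):print(atz(ray("top",u,v),.046))
p,_=tri(ray("top",272.4,267),ray("side",367.4,260))
goto(robot.observe(),p+[0,0,.06],np.pi)
E
```

```text
(array([0.49863128, 0.18586487, 0.13563517]), [np.float64(2.0959410890480545), np.float64(2.095941089047952)]) [0.50082185 0.18589347 0.135     ]
(array([ 0.60083553, -0.13404669,  0.08094029]), [np.float64(3.2920024709669287), np.float64(3.292002470966695)]) [ 0.59598641 -0.13013561  0.1       ]
[0.58445896 0.41882387 0.046     ]
[ 0.61147881 -0.06301302  0.046     ]
[ 0.39098213 -0.02064676  0.046     ]
[0.74303642 0.00077506 0.046     ]
shift [-0.38666573 -0.15891896  0.03864334] turn -0.4007911529660948
```

```bash
r='[-0.193,-0.079,0.01'
python3 -m jog '[[[1,-0.04,-0.016,0.002,0],[1,-0.08,-0.032,0.004,0],[1,-0.116,-0.048,0.006,0],[1,-0.154,-0.063,0.008,0],[1,-0.193,-0.079,0.01,0]]]'
python3 -m jog '[[[1,-0.04,-0.016,0.002,0],[1,-0.08,-0.032,0.004,0],[1,-0.116,-0.048,0.006,0],[1,-0.154,-0.063,0.008,0],[1,-0.193,-0.08,0.01,0]]]'
python3 -m jog '[[[1,0,0,0,0.12],[1,0,0,0,0.24],[1,0,0,0,0.36],[1,0,0,0,0.48],[1,0,0,0,0.59]]]'
python3 -m jog '[[[1,0,0,0,0.12],[1,0,0,0,0.24],[1,0,0,0,0.36],[1,0,0,0,0.48],[1,0,0,0,0.58]]]'
python3 -m jog '[[[1,0,0,0,0],[1,0,0,0,0]]]'
python3 - <<'E'
from h import *
s,im=snap("wrist","pics/w1.png"); print(s["tool_pos"],s["tool_rot"],s["time"])
T=np.eye(4);T[:3,:3]=R.from_euler("xyz",s["tool_rot"]).as_matrix();T[:3,3]=s["tool_pos"]
E
```

```text
time: 0.52
tool_pos: [0.3521, 0.3342, 0.2245]
tool_rot: [-3.141, -0.0, 2.741]
contact_force: [1.0, 1.5, 0.2]
opening: 0.0915
grip_force: 0.0
time: 0.93
tool_pos: [0.4982, 0.1857, 0.2144]
tool_rot: [-3.141, -0.001, 2.741]
contact_force: [1.2, 1.2, -0.1]
opening: 0.0916
grip_force: 0.0
time: 1.35
tool_pos: [0.497, 0.1872, 0.2143]
tool_rot: [-3.141, -0.0, 2.144]
contact_force: [-0.2, -0.3, 0.7]
opening: 0.0917
grip_force: 0.0
time: 1.77
tool_pos: [0.4969, 0.1874, 0.2144]
tool_rot: [-3.141, 0.0, 1.565]
contact_force: [0.3, 0.2, -0.9]
opening: 0.0918
grip_force: 0.0
time: 1.93
tool_pos: [0.497, 0.1874, 0.2145]
tool_rot: [-3.141, 0.0, 1.574]
contact_force: [0.1, 1.2, 0.3]
opening: 0.0914
grip_force: 0.0
[0.49701339 0.18742836 0.21449699] [-3.14095564e+00  6.87027779e-05  1.57387805e+00] 1.9333
```

View pics/w1.png

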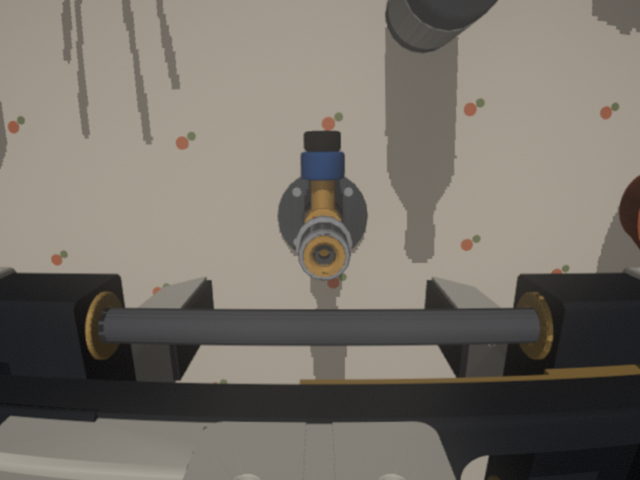

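The wrist view shows the brass mouth rim centred at about (324,255), between the open fingers. I'll fit it from the colour and locate it.

```bash
python3 - <<'E'
from h import *
im=cv2.imread("pics/w1.png"); hsv=cv2.cvtColor(im,cv2.COLOR_BGR2HSV)
m=cv2.inRange(hsv,(10,120,70),(30,255,255)); m[:229]=0;m[282:]=0;m[:,:295]=0;m[:,355:]=0
c=max(cv2.findContours(m,cv2.RETR_EXTERNAL,cv2.CHAIN_APPROX_NONE)[0],key=cv2.contourArea)
e=cv2.fitEllipse(cv2.convexHull(c)); print(e,cv2.boundingRect(c))
s=robot.observe(); r=ray("wrist",*e[0],s)
for z in(.13,.135,.14):print(atz(r,z))
print(tri(r,ray("top",272.4,267),ray("side",367.4,260)))
E
```

```text
((323.8834228515625, 255.697021484375), (39.396385192871094, 40.282371520996094), 86.25190734863281) (304, 236, 41, 40)
[0.50217083 0.18573652 0.13      ]
[0.50210152 0.18719486 0.135     ]
[0.50203222 0.1886532  0.14      ]
(array([0.49980006, 0.18643279, 0.13540534]), [np.float64(2.449327326188665), np.float64(1.1273943465038436), np.float64(3.2733552673375534)])
```

```bash

python3 -m jog '[[[1,0,0.004,0.03,0],[1,0,0.0045,0.06,0],[1,0,0.0045,0.08,0],[1,0,0.0045,0.0935,0],[0.2,0,0.0045,0.0935,0]]]' 5
python3 -m jog '[[[-0.1,0,0,0,0],[-0.3,0,0,0,0],[-0.5,0,0,0,0],[-0.6,0,0,0,0],[-0.6,0,0,0,0]]]' 5
python3 -m jog '[[[-0.6,0,0,0,0],[-0.6,0,0,0,0],[-0.6,0,0,0,0]]]' 5
```

```text
time: 2.4
tool_pos: [0.4997, 0.187, 0.1182]
tool_rot: [-3.136, 0.001, 1.573]
contact_force: [-0.4, 0.9, -0.1]
opening: 0.0885
grip_force: 0.0
time: 2.82
tool_pos: [0.5021, 0.1876, 0.1222]
tool_rot: [3.14, -0.0, 1.571]
contact_force: [0.5, 0.7, -0.0]
opening: 0.0562
grip_force: 0.0
time: 3.07
tool_pos: [0.5017, 0.1875, 0.1215]
tool_rot: [3.141, -0.0, 1.571]
contact_force: [-0.7, -0.0, 0.3]
opening: 0.0364
grip_force: 0.0
```

```bash

python3 -m jog '[[[-0.6,0,0,0,0],[-0.6,0,0,0,0],[-0.6,0,0,0,0],[-0.6,0,0,0,0],[-0.6,0,0,0,0]]]' 5
```

```text
time: 3.48
tool_pos: [0.5001, 0.1875, 0.1213]
tool_rot: [-3.138, 0.0, 1.571]
contact_force: [-4.9, 0.1, 3.9]
opening: 0.0319
grip_force: 5.0
```

```bash

python3 -m jog '[[[-0.6,0,-0.0015,0,0],[-0.6,0,-0.0015,0,0],[-0.6,0,-0.0015,0,0]]]' 5
python3 -m jog '[[[-0.6,0,0,0,0],[-0.6,0,0,0,0],[-0.6,0,0,0,0]]]' 45
python3 -m jog '[[[-0.6,0,0,0.001,0],[-0.6,0,0,0.002,0],[-0.6,0,0,0.003,0],[-0.6,0,0,0.004,0],[-0.6,0,0,0.004,0]]]'
```

```text
time: 3.73
tool_pos: [0.5001, 0.1875, 0.1213]
tool_rot: [-3.141, -0.0, 1.571]
contact_force: [-1.3, -0.4, 1.8]
opening: 0.0322
grip_force: 5.0
time: 3.98
tool_pos: [0.5001, 0.1875, 0.1213]
tool_rot: [-3.141, -0.0, 1.571]
contact_force: [-1.5, 0.2, 2.0]
opening: 0.0315
grip_force: 45.0
time: 4.4
tool_pos: [0.5001, 0.1875, 0.1177]
tool_rot: [3.141, -0.0, 1.571]
contact_force: [-3.1, 0.2, 6.8]
opening: 0.0317
grip_force: 45.0
```

```bash

python3 -m jog '[[[-0.6,0,0,0.001,0],[-0.6,0,0,0.0015,0],[-0.6,0,0,0.002,0],[-0.6,0,0,0.0025,0],[-0.6,0,0,0.0025,0]]]'
python3 -m jog '[[[-0.6,0,0,0.0005,0],[-0.6,0,0,0.001,0],[-0.6,0,0,0.001,0]]]'
```

```text
time: 4.82
tool_pos: [0.5001, 0.1875, 0.1154]
tool_rot: [3.141, -0.0, 1.571]
contact_force: [-4.6, 0.3, 7.8]
opening: 0.0313
grip_force: 45.0
time: 5.07
tool_pos: [0.5001, 0.1875, 0.1151]
tool_rot: [3.141, -0.0, 1.571]
contact_force: [-4.8, -1.5, 13.9]
opening: 0.0317
grip_force: 45.0
```

```bash

python3 -m jog '[[[-0.6,0,0,0.0005,0],[-0.6,0,0,0.001,0],[-0.6,0,0,0.0015,0],[-0.6,0,0,0.0015,0]]]'
python3 -m jog '[[[-0.6,0,0,-0.001,0],[-0.6,0,0,-0.002,0],[-0.6,0,0,-0.002,0]]]'
```

```text
time: 5.4
tool_pos: [0.5002, 0.1875, 0.1149]
tool_rot: [3.14, -0.0, 1.571]
contact_force: [-9.4, -2.8, 23.2]
opening: 0.0315
grip_force: 45.0
time: 5.65
tool_pos: [0.5001, 0.1875, 0.1153]
tool_rot: [3.141, -0.0, 1.571]
contact_force: [-5.6, 1.0, 11.2]
opening: 0.0314
grip_force: 45.0
```

```bash

python3 -m jog '[[[-0.6,0,0,-0.001,0],[-0.6,0,0,-0.001,0],[-0.6,0,0,-0.001,0]]]'
python3 -m jog '[[[0,0,0,0,0],[0.3,0,0,0,0],[0.5,0,0,0,0],[0.5,0,0,0,0],[0.5,0,0,0,0]]]' 10
python3 -m jog '[[[0.5,0,0,-0.03,0],[0.5,0,0,-0.06,0],[0.5,0,0,-0.1,0],[0.5,0,0,-0.1,0],[0.5,0,0,-0.1,0]]]' 10
python3 - <<'E'
from h import *
s,im=snap("wrist","pics/w2.png"); print(s["tool_pos"],s["tool_rot"],s["opening"])
_,sd=snap("side","pics/s2.png")
a=cv2.imread("pics/side0.png");b=cv2.imread("pics/s2.png")
f=lambda i:cv2.resize(i[245:305,335:395],(400,400),interpolation=cv2.INTER_CUBIC)
cv2.imwrite("pics/s2c.png",np.hstack([f(a),f(b)]))
E
```

```text
time: 5.9
tool_pos: [0.5001, 0.1875, 0.1154]
tool_rot: [-3.141, -0.0, 1.571]
contact_force: [-2.4, -0.9, 4.3]
opening: 0.0317
grip_force: 45.0
time: 6.32
tool_pos: [0.5003, 0.1874, 0.1152]
tool_rot: [3.141, -0.0, 1.571]
contact_force: [0.1, 0.4, 0.1]
opening: 0.0603
grip_force: 0.0
time: 6.73
tool_pos: [0.5014, 0.1878, 0.2175]
tool_rot: [3.136, -0.001, 1.571]
contact_force: [-0.4, 0.6, -1.1]
opening: 0.0694
grip_force: 0.0
[0.50142568 0.18776475 0.21754001] [ 3.13619477e+00 -1.25854925e-03  1.57079055e+00] 0.06935560580675008
```

View pics/s2c.png

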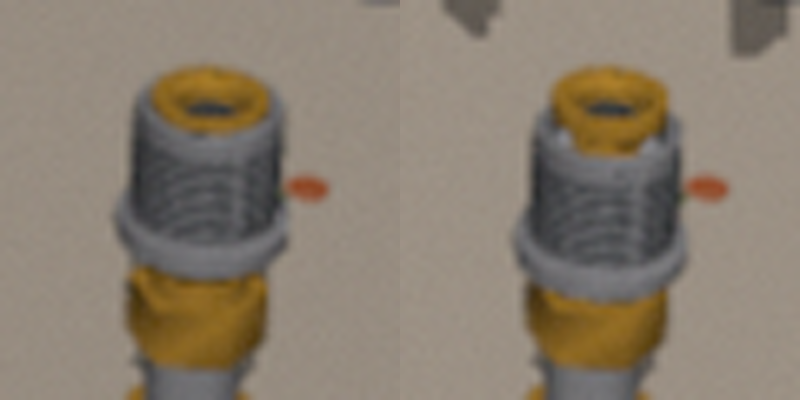

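The side crop (left: before, right: now) shows the sleeve caught back, with the brass mouth standing proud of it. The x of the axis is known from the grip (0.500); a light grip turned 90° gives me y.

```bash

python3 -m jog '[[[0.5,0,0,0,-0.12],[0.5,0,0,0,-0.24],[0.5,0,0,0,-0.36],[0.5,0,0,0,-0.48],[0.5,0,0,0,-0.6]]]' 5
python3 -m jog '[[[0.5,0,0,0,-0.12],[0.5,0,0,0,-0.24],[0.5,0,0,0,-0.36],[0.5,0,0,0,-0.48],[0.5,0,0,0,-0.6]]]'
python3 -m jog '[[[0.3,0,0,0,-0.12],[0.2,0,0,0,-0.24],[0.2,0,0,0,-0.37],[0.2,0,0,0,-0.37],[0.2,0,0,0,-0.37]]]'
python3 -m jog '[[[0.2,0,0,0.03,0],[0.2,0,0,0.06,0],[0.2,0,0,0.085,0],[0.2,0,0,0.097,0],[0.2,0,0,0.097,0]]]'
python3 -m jog '[[[-0.2,0,0,0,0],[-0.4,0,0,0,0],[-0.5,0,0,0,0],[-0.5,0,0,0,0],[-0.5,0,0,0,0]]]' 5
python3 -m jog '[[[-0.6,0,0,0,0],[-0.6,0,0,0,0],[-0.6,0,0,0,0],[-0.6,0,0,0,0],[-0.6,0,0,0,0]]]' 5
```

```text
time: 7.25
tool_pos: [0.4993, 0.1873, 0.2133]
tool_rot: [-3.138, -0.001, 2.177]
contact_force: [-0.4, 0.2, -0.4]
opening: 0.0688
grip_force: 0.0
time: 7.67
tool_pos: [0.4993, 0.1873, 0.2133]
tool_rot: [-3.14, -0.003, 2.777]
contact_force: [0.1, 0.6, 0.8]
opening: 0.0689
grip_force: 0.0
time: 8.08
tool_pos: [0.4996, 0.1873, 0.2139]
tool_rot: [-3.141, -0.003, 3.137]
contact_force: [-0.8, -0.7, 0.4]
opening: 0.0551
grip_force: 0.0
time: 8.5
tool_pos: [0.4979, 0.1869, 0.1147]
tool_rot: [-3.14, -0.007, 3.137]
contact_force: [-0.7, 0.6, 0.1]
opening: 0.055
grip_force: 0.0
time: 8.92
tool_pos: [0.5008, 0.1871, 0.1193]
tool_rot: [-3.141, 0.002, 3.141]
contact_force: [-0.7, -3.2, 3.6]
opening: 0.032
grip_force: 5.0
time: 9.33
tool_pos: [0.5008, 0.1871, 0.1193]
tool_rot: [-3.141, 0.002, 3.141]
contact_force: [-0.6, -4.1, 6.5]
opening: 0.0319
grip_force: 5.0
```

```bash

python3 -m jog '[[[-0.3,0,0,0,0],[0,0,0,0,0],[0.2,0,0,0,0],[0.2,0,0,0,0],[0.2,0,0,0,0]]]' 5
python3 -m jog '[[[0.4,0,0,-0.04,0],[0.5,0,0,-0.08,0],[0.5,0,0,-0.12,0],[0.5,0,0,-0.14,0],[0.5,0,0,-0.14,0]]]' 5
python3 -m jog '[[[1,-0.01,-0.032,0,0],[1,-0.02,-0.064,0,0],[1,-0.03,-0.096,0,0],[1,-0.04,-0.128,0,0],[1,-0.049,-0.16,0,0]]]'
python3 -m jog '[[[1,-0.01,-0.032,0,0],[1,-0.02,-0.064,0,0],[1,-0.03,-0.096,0,0],[1,-0.04,-0.128,0,0],[1,-0.049,-0.16,0,0]]]'
python3 -m jog '[[[1,0,0,0,0.12],[1,0,0,0,0.24],[1,0,0,0,0.36],[1,0,0,0,0.48],[1,0,0,0,0.6]]]'
python3 -m jog '[[[1,0,0,0,0.12],[1,0,0,0,0.24],[1,0,0,0,0.36],[1,0,0,0,0.48],[1,0,0,0,0.6]]]'
python3 -m jog '[[[1,0,0,0,0.12],[1,0,0,0,0.24],[1,0,0,0,0.37],[1,0,0,0,0.37],[1,0,0,0,0.37]]]'
python3 - <<'E'
from h import *
s,im=snap("wrist","pics/w3.png"); print(s["tool_pos"],s["tool_rot"],s["time"])
E
```

```text
time: 9.75
tool_pos: [0.5, 0.1877, 0.1181]
tool_rot: [3.141, -0.0, 3.141]
contact_force: [0.2, 0.2, -0.3]
opening: 0.0526
grip_force: 0.0
time: 10.17
tool_pos: [0.5022, 0.1882, 0.2636]
tool_rot: [3.139, 0.01, 3.141]
contact_force: [0.7, 0.3, -0.8]
opening: 0.069
grip_force: 0.0
time: 10.58
tool_pos: [0.549, 0.0261, 0.2571]
tool_rot: [3.141, -0.002, 3.141]
contact_force: [0.2, 0.5, -0.6]
opening: 0.091
grip_force: 0.0
time: 11.0
tool_pos: [0.5979, -0.134, 0.2569]
tool_rot: [3.141, -0.002, 3.141]
contact_force: [1.5, 0.1, 0.4]
opening: 0.0921
grip_force: 0.0
time: 11.42
tool_pos: [0.5976, -0.1325, 0.2567]
tool_rot: [-3.141, -0.002, 2.535]
contact_force: [0.4, 1.1, 0.3]
opening: 0.0916
grip_force: 0.0
time: 11.83
tool_pos: [0.5976, -0.1323, 0.2568]
tool_rot: [-3.14, -0.002, 1.935]
contact_force: [-0.6, 0.6, -0.1]
opening: 0.092
grip_force: 0.0
time: 12.25
tool_pos: [0.5977, -0.1324, 0.2572]
tool_rot: [-3.14, -0.001, 1.574]
contact_force: [0.2, -0.8, -0.7]
opening: 0.0919
grip_force: 0.0
[ 0.5976735  -0.13241955  0.25723971] [-3.14011842e+00 -7.38959262e-04  1.57423588e+00] 12.25
```

View pics/w3.png

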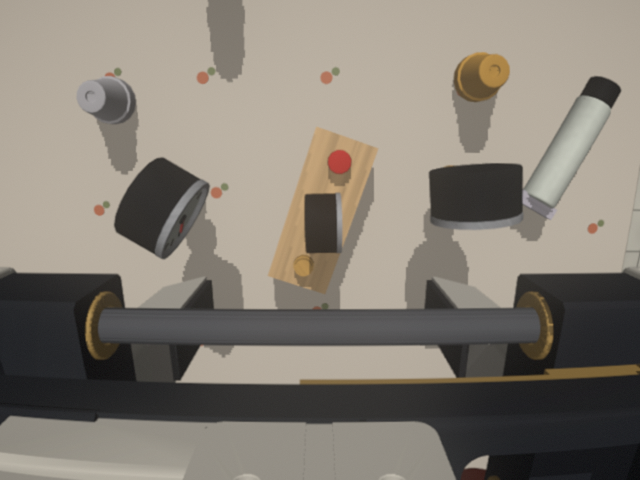

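The wrist view shows the small gauge between the fingers at (323,223), with the dial to the right. The big gauges are at (162,205) and (476,195), so I'm checking their clearance from the gripper body.

```bash
python3 - <<'E'
from h import *
s=robot.observe()
print(atz(ray("wrist",323,223,s),.083),atz(ray("wrist",323,223,s),.09))
print(tri(ray("wrist",476,195,s),ray("top",418,165),ray("side",262,192)))
print(tri(ray("wrist",162,205,s),ray("top",426,287),ray("side",395,200)))
for u,v in((430,200),(430,222),(208,182),(190,235)): print(atz(ray("wrist",u,v,s),.1),atz(ray("wrist",u,v,s),.13))
E
```

```text
[ 0.60302916 -0.13171726  0.083     ] [ 0.60295653 -0.13029726  0.09      ]
(array([ 0.72527757, -0.1052604 ,  0.09294297]), [np.float64(1.473282554176317), np.float64(3.726056826628855), np.float64(5.04316002720289)])
(array([ 0.47061247, -0.1174612 ,  0.09233945]), [np.float64(2.3005914749601386), np.float64(4.222448480388885), np.float64(3.8817243817586466)])
[ 0.68714498 -0.10926483  0.1       ] [ 0.67859124 -0.10503739  0.13      ]
[ 0.68839281 -0.12694435  0.1       ] [ 0.67971705 -0.12098813  0.13      ]
[ 0.51281064 -0.095894    0.1       ] [ 0.52130404 -0.09297401  0.13      ]
[ 0.49540356 -0.1384964   0.1       ] [ 0.50559909 -0.13141058  0.13      ]
```

```bash

python3 -m jog '[[[0.3,0,0.0035,0.02,0],[0.2,0,0.0035,0.04,0],[0.15,0,0.0035,0.06,0],[0.15,0,0.0035,0.08,0],[0.15,0,0.0035,0.08,0]]]' 5
python3 -m jog '[[[0.15,0,0,0.03,0],[0.15,0,0,0.06,0],[0.15,0,0,0.08,0],[0.15,0,0,0.092,0],[0.15,0,0,0.092,0]]]'
python3 -m jog '[[[0,0,0,0,0],[-0.2,0,0,0,0],[-0.4,0,0,0,0],[-0.6,0,0,0,0],[-0.6,0,0,0,0]]]' 4
python3 -m jog '[[[-0.7,0,0,0,0],[-0.7,0,0,0,0],[-0.7,0,0,0,0],[-0.7,0,0,0,0],[-0.7,0,0,0,0]]]' 4
```

```text
time: 12.72
tool_pos: [0.5992, -0.1318, 0.1737]
tool_rot: [-3.134, -0.003, 1.574]
contact_force: [-0.5, -1.1, -0.2]
opening: 0.0627
grip_force: 0.0
time: 13.13
tool_pos: [0.6002, -0.1322, 0.0841]
tool_rot: [-3.137, -0.002, 1.573]
contact_force: [-0.7, 0.5, 0.1]
opening: 0.0528
grip_force: 0.0
time: 13.55
tool_pos: [0.6016, -0.1327, 0.0873]
tool_rot: [3.141, 0.0, 1.571]
contact_force: [-2.9, -0.8, 2.4]
opening: 0.0266
grip_force: 4.0
time: 13.97
tool_pos: [0.6013, -0.1327, 0.0871]
tool_rot: [3.142, 0.0, 1.571]
contact_force: [-2.9, -0.3, 5.5]
opening: 0.0262
grip_force: 4.0
```

```bash

python3 -m jog '[[[-0.7,0,-0.001,0,0],[-0.7,0,-0.001,0,0],[-0.7,0,-0.001,0,0]]]' 35
python3 -m jog '[[[-0.7,0,0,-0.005,0],[-0.7,0,0,-0.015,0],[-0.7,0,0,-0.03,0],[-0.7,0,0,-0.05,0],[-0.7,0,0,-0.075,0]]]'
python3 -m jog '[[[-0.7,0,0,-0.025,0],[-0.7,0,0,-0.045,0],[-0.7,0,0,-0.065,0],[-0.7,0,0,-0.08,0],[-0.7,0,0,-0.08,0]]]'
python3 -m jog '[[[-0.7,0.01,-0.003,0,0],[-0.7,0.03,-0.009,0,0],[-0.7,0.055,-0.017,0,0],[-0.7,0.08,-0.025,0,0],[-0.7,0.105,-0.033,0,0]]]'
python3 -m jog '[[[-0.7,0.027,-0.008,0,0],[-0.7,0.054,-0.017,0,0],[-0.7,0.08,-0.025,0,0],[-0.7,0.105,-0.033,0,0],[-0.7,0.13,-0.041,0,0]]]'
python3 -m jog '[[[-0.7,0.025,-0.008,0,0],[-0.7,0.045,-0.014,0,0],[-0.7,0.06,-0.019,0,0],[-0.7,0.07,-0.022,0,0],[-0.7,0.07,-0.022,0,0]]]'
python3 -m jog '[[[-0.7,0,0,0,0],[-0.7,0,0,0,0],[-0.7,0,0,0,0]]]'
python3 - <<'E'
from h import *
s,im=snap("side","pics/s3.png"); print(s["tool_pos"],s["tool_rot"],s["time"])
w,im=snap("wrist","pics/w4.png")
a=cv2.imread("pics/s3.png")[100:340,240:480]; b=cv2.imread("pics/w4.png")[120:330,220:430]
cv2.imwrite("pics/m4.png",np.hstack([cv2.resize(a,(400,400),interpolation=cv2.INTER_CUBIC),cv2.resize(b,(400,400),interpolation=cv2.INTER_CUBIC)]))
E
```

```text
time: 14.22
tool_pos: [0.6009, -0.1327, 0.087]
tool_rot: [3.14, 0.0, 1.571]
contact_force: [-1.4, 0.6, 5.9]
opening: 0.0257
grip_force: 35.0
time: 14.63
tool_pos: [0.5996, -0.1322, 0.1611]
tool_rot: [-3.139, -0.001, 1.571]
contact_force: [0.5, -0.7, -2.5]
opening: 0.0257
grip_force: 35.0
time: 15.05
tool_pos: [0.6018, -0.133, 0.2454]
tool_rot: [3.135, 0.002, 1.571]
contact_force: [0.4, 0.0, -0.6]
opening: 0.0262
grip_force: 35.0
time: 15.47
tool_pos: [0.5657, -0.0259, 0.2393]
tool_rot: [-3.138, -0.001, 1.57]
contact_force: [0.2, -0.1, -1.2]
opening: 0.0255
grip_force: 35.0
time: 15.88
tool_pos: [0.5245, 0.1042, 0.2396]
tool_rot: [-3.138, -0.0, 1.571]
contact_force: [0.8, -0.3, -1.3]
opening: 0.0258
grip_force: 35.0
time: 16.3
tool_pos: [0.5028, 0.1743, 0.2402]
tool_rot: [-3.139, -0.0, 1.573]
contact_force: [0.4, -0.9, -1.9]
opening: 0.0258
grip_force: 35.0
time: 16.55
tool_pos: [0.5047, 0.1715, 0.241]
tool_rot: [-3.141, 0.0, 1.57]
contact_force: [-0.0, -0.2, -2.4]
opening: 0.0261
grip_force: 35.0
[0.50465997 0.1714811  0.24104968] [-3.14133890e+00  2.57590802e-04  1.56962175e+00] 16.55
```

View pics/m4.png

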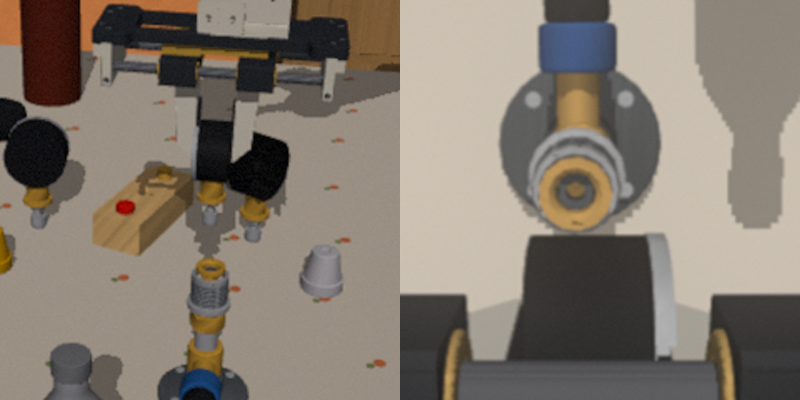

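The gauge hangs upright in the fingers. The right half shows the case's far edge near wrist row 243; I'll use it for the gauge's y offset in the grip.

```bash
python3 - <<'E'
from h import *
s=robot.observe(); im=cv2.imread("pics/w4.png").astype(int)
print(im[234:256:2,320].tolist())
for v in(243,244):
  o,d=ray("wrist",320,v,s); zc=s["tool_pos"][2]-.0041
  o2=o[1:];d2=d[1:]/np.linalg.norm(d[1:]); n=np.array([d2[1],-d2[0]]); 
  # dist of (yc,zc) from line = 25mm, yc on the -y side
  for sg in(1,-1): print(v,"yc-tool_y",(sg*.025-(zc-o2[1])*n[1])/n[0]+o2[0]-s["tool_pos"][1])
# same from w3, both tangents
s3p=np.array([0.5976735,-0.13241955,0.25723971]);s3=dict(tool_pos=s3p,tool_rot=[-3.14011842,-7.4e-4,1.57423588])
for v in(193,253):
  o,d=ray("wrist",322,v,s3); o2=o[1:];d2=d[1:]/np.linalg.norm(d[1:]); n=np.array([d2[1],-d2[0]])
  print(v,[(sg*.025-(.083-o2[1])*n[1])/n[0]+o2[0] for sg in(1,-1)])
E
```

```text
[[88, 145, 183], [88, 145, 183], [92, 132, 159], [95, 101, 104], [112, 120, 127], [53, 58, 62], [47, 49, 53], [48, 51, 54], [47, 49, 53], [46, 50, 53], [46, 48, 52]]
243 yc-tool_y 0.0012675751124395784
243 yc-tool_y 0.05289396351926187
244 yc-tool_y 0.0008349039060078223
244 yc-tool_y 0.05249519976631398
193 [np.float64(-0.1316295694475689), np.float64(-0.08124088940079881)]
253 [np.float64(-0.18371712565656825), np.float64(-0.13174734621498518)]
```

```bash

python3 -m jog '[[[-0.7,0.005,-0.0015,0,0],[-0.7,0.01,-0.003,0,0],[-0.7,0.0145,-0.0046,0,0],[-0.7,0.0145,-0.0046,0.01,0],[-0.7,0.0145,-0.0046,0.02,0]]]'
python3 -m jog '[[[-0.7,0,0,0.003,0],[-0.7,0,0,0.004,0],[-0.7,0,0,0.004,0],[-0.7,0,0,0.004,0],[-0.7,0,0,0.004,0]]]'
```

```text
time: 17.07
tool_pos: [0.4999, 0.1874, 0.2209]
tool_rot: [3.14, -0.0, 1.572]
contact_force: [-0.4, 0.1, -3.0]
opening: 0.0256
grip_force: 35.0
time: 17.48
tool_pos: [0.5001, 0.1868, 0.2176]
tool_rot: [3.141, -0.0, 1.571]
contact_force: [-0.4, -0.4, -1.3]
opening: 0.0258
grip_force: 35.0
```

```bash

python3 -m jog '[[[-0.7,-0.0007,0,0.0015,0],[-0.7,-0.0007,0,0.003,0],[-0.7,-0.0007,0,0.0045,0],[-0.7,-0.0007,0,0.006,0],[-0.7,-0.0007,0,0.0075,0]]]'
python3 -m jog '[[[-0.7,0,0,0.0015,0],[-0.7,0,0,0.003,0],[-0.7,0,0,0.004,0],[-0.7,0,0,0.005,0],[-0.7,0,0,0.005,0]]]'
```

```text
time: 17.9
tool_pos: [0.4998, 0.1862, 0.2096]
tool_rot: [3.142, -0.0, 1.571]
contact_force: [-0.2, 0.1, -2.0]
opening: 0.0257
grip_force: 35.0
time: 18.32
tool_pos: [0.4997, 0.1862, 0.2046]
tool_rot: [-3.141, 0.0, 1.571]
contact_force: [-0.2, -0.1, -1.1]
opening: 0.0259
grip_force: 35.0
```

```bash

python3 -m jog '[[[-0.7,0,0,0.001,0],[-0.7,0,0,0.002,0],[-0.7,0,0,0.003,0],[-0.7,0,0,0.003,0],[-0.7,0,0,0.003,0]]]'
python3 -m jog '[[[-0.7,0,0,0.001,0],[-0.7,0,0,0.002,0],[-0.7,0,0,0.003,0],[-0.7,0,0,0.003,0],[-0.7,0,0,0.003,0]]]'
```

```text
time: 18.73
tool_pos: [0.4999, 0.1862, 0.2021]
tool_rot: [3.141, -0.0, 1.571]
contact_force: [-0.8, 0.5, 0.7]
opening: 0.026
grip_force: 35.0
time: 19.15
tool_pos: [0.4999, 0.1862, 0.1989]
tool_rot: [3.141, -0.0, 1.571]
contact_force: [-1.5, -0.5, 2.8]
opening: 0.026
grip_force: 35.0
```

```bash

python3 -m jog '[[[-0.7,0,0,0.001,0],[-0.7,0,0,0.002,0],[-0.7,0,0,0.003,0],[-0.7,0,0,0.004,0],[-0.7,0,0,0.004,0]]]'
python3 -m jog '[[[-0.7,0,0,0.001,0],[-0.7,0,0,0.002,0],[-0.7,0,0,0.003,0],[-0.7,0,0,0.003,0],[-0.7,0,0,0.003,0]]]'
```

```text
time: 19.57
tool_pos: [0.4999, 0.1862, 0.1947]
tool_rot: [3.141, -0.0, 1.571]
contact_force: [-0.9, -0.1, 2.5]
opening: 0.0258
grip_force: 35.0
time: 19.98
tool_pos: [0.4999, 0.1862, 0.1918]
tool_rot: [3.141, -0.0, 1.571]
contact_force: [0.7, 0.7, 2.9]
opening: 0.0258
grip_force: 35.0
```

```bash

python3 -m jog '[[[-0.7,0,0,0.001,0],[-0.7,0,0,0.002,0],[-0.7,0,0,0.003,0],[-0.7,0,0,0.003,0],[-0.7,0,0,0.003,0]]]'
python3 -m jog '[[[-0.7,0,0,0.001,0],[-0.7,0,0,0.002,0],[-0.7,0,0,0.002,0],[-0.7,0,0,0.002,0]]]'
```

```text
time: 20.4
tool_pos: [0.4999, 0.1862, 0.1888]
tool_rot: [3.141, -0.0, 1.571]
contact_force: [-0.1, -0.4, 4.1]
opening: 0.0258
grip_force: 35.0
time: 20.73
tool_pos: [0.4999, 0.1862, 0.1869]
tool_rot: [3.141, -0.0, 1.571]
contact_force: [-0.2, -0.7, 4.6]
opening: 0.0258
grip_force: 35.0
```

```bash

python3 -m jog '[[[-0.7,0,0,0.0007,0],[-0.7,0,0,0.0015,0],[-0.7,0,0,0.0015,0],[-0.7,0,0,0.0015,0]]]'
python3 -m jog '[[[-0.7,0,0,0.0005,0],[-0.7,0,0,0.001,0],[-0.7,0,0,0.001,0]]]'
```

```text
time: 21.07
tool_pos: [0.4999, 0.1862, 0.1857]
tool_rot: [3.141, -0.0, 1.571]
contact_force: [-0.4, -0.2, 7.2]
opening: 0.0258
grip_force: 35.0
time: 21.32
tool_pos: [0.5001, 0.1862, 0.1848]
tool_rot: [3.14, -0.0, 1.571]
contact_force: [-0.4, 0.2, 7.7]
opening: 0.0258
grip_force: 35.0
```

```bash

python3 -m jog '[[[-0.7,0,0,0.0005,0],[-0.7,0,0,0.001,0],[-0.7,0,0,0.001,0],[-0.7,0,0,0.001,0]]]'
python3 -m jog '[[[-0.7,0,0,0.0005,0],[-0.7,0,0,0.001,0],[-0.7,0,0,0.001,0],[-0.7,0,0,0.001,0]]]'
```

```text
time: 21.65
tool_pos: [0.5001, 0.1862, 0.1847]
tool_rot: [3.14, -0.0, 1.571]
contact_force: [-2.4, -1.5, 13.8]
opening: 0.0257
grip_force: 35.0
time: 21.98
tool_pos: [0.5001, 0.1862, 0.1847]
tool_rot: [3.139, -0.0, 1.571]
contact_force: [-4.9, -1.8, 20.5]
opening: 0.0256
grip_force: 35.0
```

```bash
python3 -m jog '[[[-0.7,0,0,-0.001,0],[-0.7,0,0,-0.002,0],[-0.7,0,0,-0.002,0]]]'
python3 - <<'E'
from h import *
snap("side","pics/s5.png"); a=cv2.imread("pics/s5.png")[200:320,305:425]
b=cv2.imread("pics/s2.png")[200:320,305:425]
cv2.imwrite("pics/s5c.png",cv2.resize(np.hstack([a,b]),(800,400),interpolation=cv2.INTER_CUBIC))
E
```

```text
time: 22.23
tool_pos: [0.5001, 0.1862, 0.1848]
tool_rot: [3.14, -0.0, 1.571]
contact_force: [0.1, 0.4, 5.2]
opening: 0.0256
grip_force: 35.0
```

View pics/s5c.png

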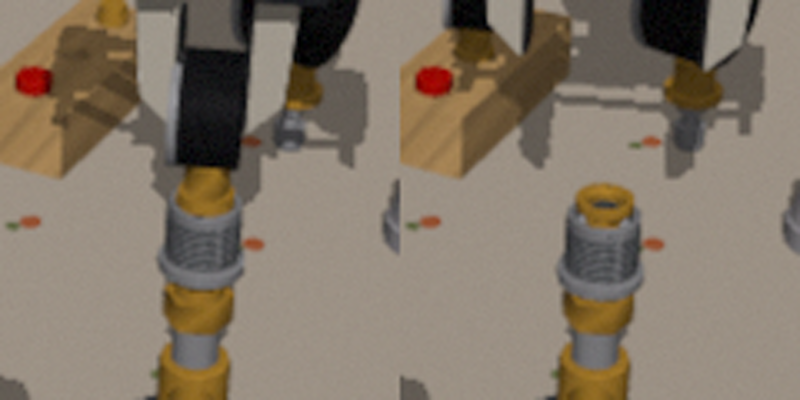

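The sleeve has sprung forward: its flange is at crop row ~268, against ~282 when caught, and the shoulder is on the mouth. A slight tug checks the lock, then I'll neutralise the force and release.

```bash

python3 -m jog '[[[-0.7,0,0,-0.001,0],[-0.7,0,0,-0.002,0],[-0.7,0,0,-0.002,0],[-0.7,0,0,-0.002,0]]]'
python3 -m jog '[[[-0.7,0,0,0.0007,0],[-0.7,0,0,0.0007,0],[-0.7,0,0,0.0007,0]]]' 10
python3 -m jog '[[[-0.4,0,0,0,0],[-0.2,0,0,0,0],[0,0,0,0,0],[0.2,0,0,0,0],[0.2,0,0,0,0]]]' 5
python3 -m jog '[[[0.2,0,0,-0.01,0],[0.3,0,0,-0.03,0],[0.3,0,0,-0.06,0],[0.3,0,0,-0.1,0],[0.3,0,0,-0.12,0]]]'
python3 -m jog '[[[0.3,0,0,0,0],[0.3,0,0,0,0],[0.3,0,0,0,0]]]'
python3 - <<'E'
from h import *
snap("side","pics/s6.png")
E
```

```text
time: 22.62
tool_pos: [0.5001, 0.1861, 0.1859]
tool_rot: [3.141, 0.0, 1.571]
contact_force: [3.5, -0.5, -0.8]
opening: 0.0255
grip_force: 35.0
time: 22.87
tool_pos: [0.4998, 0.1862, 0.1857]
tool_rot: [-3.142, -0.0, 1.571]
contact_force: [1.1, 0.3, 2.8]
opening: 0.0258
grip_force: 10.0
time: 23.28
tool_pos: [0.4997, 0.1862, 0.1854]
tool_rot: [-3.141, -0.0, 1.571]
contact_force: [0.0, -0.1, -0.5]
opening: 0.0494
grip_force: 0.0
time: 23.7
tool_pos: [0.5007, 0.1864, 0.3107]
tool_rot: [3.136, -0.001, 1.571]
contact_force: [0.7, 0.5, 0.7]
opening: 0.0596
grip_force: 0.0
time: 23.95
tool_pos: [0.4993, 0.1861, 0.305]
tool_rot: [-3.14, 0.0, 1.571]
contact_force: [0.2, 0.3, -1.1]
opening: 0.0599
grip_force: 0.0
```

View pics/s6.png

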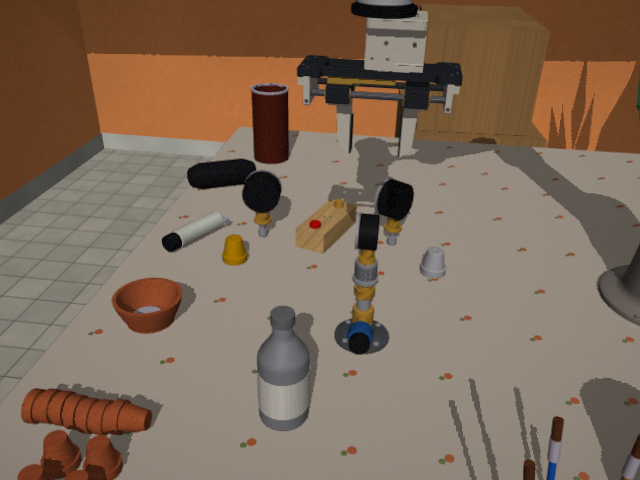

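The gauge (366,240) stands upright on the coupler with the sleeve forward, and the pots and bottle haven't moved.

```bash
python3 -c "
from cell import robot
print(robot.hand_in())"
```

```text
the job is handed in; nothing more can be done
None
```

The smallest gauge is plugged into the air outlet, upright and let go; the sleeve caught back first and then sprang forward. The highest force I read was about 23 N, the pots and bottle look unmoved, and I handed it in at about 24 s. The hand-in gave no verdict.

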